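Empty the tipping pot and check it in the mirror

ROBOT

A 6-joint arm with a two-finger parallel gripper is mounted at the origin on the work surface. World frame = base frame: x ahead of the robot, y to its left, z up, the work surface at z = 0. Lengths are in mm, angles in rad, forces in N, time in s.
With the tool pointing down it reaches from about 275 to 750 mm from the base axis. Payload 10.2 kg.
Tool frame: the origin (TCP) lies midway between the tips of the shut fingers; the grasp point (between the pads) lies grip_depth behind it (grip_depth is the distance from the TCP to the grasp point, in mm); z points along the fingers, y is the line along which they close (so a half turn about z gives the same grasp; the last joint's range is limited). The gripper opens to 85 mm and grips with 20 to 120 N. Pads are 22 mm wide; open, the fingers measure 114 mm over their backs; the gripper's body (76 mm by 85 mm) begins 54 mm behind the grasp point. The pads swing forward as they close: fully open they stand 13 mm farther back than shut.
Start: joints at [-1.375, 0.313, 1.498, -0, 1.331, -0.223], TCP at [213.487, -479.64, 231.294] pointing down, gripper open.
Joint ranges: [-2.94, 2.94], [-0.97, 2.17], [0.19, 2.56], [-1.23, 4.37], [0.02, 3.11], [-2.88, 2.88]. Speed limits (rad/s): [2.39, 2.39, 3.01, 3.14, 3.14, 3.14].

INTERFACE

Orientations are given as a unit quaternion [w, x, y, z].
In Python, from rig import * gives the robot as it stands.
- The arm moves only by the tool servo_tool, never from a script. Its argument "commands" is a list of rows, each a list of 3 entries, a list of its own where there are three numbers: the gripper command: -1 is fully open, 1 is shut, values between are in proportion, then the shift along the tool's x, y, z in m, then the turn, a rotation vector about the tool's x, y, z in units of 6 degrees (1.0 is 6 degrees). In form: [[grip, [dx, dy, dz], [ax, ay, az]], ...]. A call has 1 to 10 rows; each row shifts and turns the commanded pose from where the row before left it, along the tool's axes as they then stand; what a row does not reach is not made up. A row lasts 1/12 s, in which the tool goes at most 41.7 mm and 7.16 degrees, less where a joint would pass 70% of its speed; a pose out of reach is approached as far as the arm can. A call is refused whole if a number of a shift passes 0.0417 or a number of a turn 1, either way. A call with a gripper value outside its range is refused whole. The fingers move at their own pace and stop on an object; "squeeze" is the grip in N (left out, the last holds). Time passes only in rows, so rows that do not move let the fingers close. It gives the time, the measured TCP pose, the force, the opening and the grip force at its end, in the units of the state.
- sense(): the state, without advancing time (a new reading comes with each control period).
- capture(name): name is "scene" or "side" or "wrist"; returns a dict with "pixels" (400x640x3 uint8, red, green, blue), "z_map" (400x640 float32, mm along the optical axis (not along the pixel's ray), 0 where there is no reading), "fx", "fy", "cx", "cy" (pixels), "rvec" (rotation vector, rad) and "tvec" (3), from world to camera coordinates, as OpenCV has them; the wrist camera has in their place "T_tool_cam" (4x4, takes a point from camera to tool coordinates, whose origin is the TCP and whose axes are the flange's). Camera axes: x right, y down, z forward; pixel columns grow to the right and rows downward; lengths in mm; the calibration is good to about 2 mm. The wrist camera is an equidistant fisheye: a pixel r from the principal point sees the ray r / f radians off the axis. A picture is of the moment at which its call begins: read the wrist's pose just before it.
- finish_job(): hands the job in; it is judged then, once.
The state is a dict: "time_s": time; "joints": joint angles; "dq": joint speeds; "tau": joint torques, N m; "eef_pos": TCP position; "ee_rot": TCP orientation; "force": force on the tool from outside, world axes, zero at the start; "wrist_torque": the same for the moment, N m; "grip_width": opening from 0.0 (shut) to 1.0 (fully open); "grip_force": force on a finger pad.
Only numpy, scipy, OpenCV 4.12 (cv2) and the standard library are available. Lean on these libraries where they do the work, as an engineer would, in place of code of your own. Each camera call takes 0.05 s, during which the arm holds its last target. There are 200 camera calls.

TASK

Tip the steel pot by its bar handle until all four stone chips have dropped into the wooden core box, then swing the pot back down so that it stands upright again. Then take the grip on top of the small swivel mirror and turn the mirror until the fixed bench camera facing it would see the pot's white ball marker reflected in the middle of the mirror. The mirror springs back when let go, so finish while still gripping it and holding that angle; leave the loose core, scraper and jar where they are.

Things in the scene. Friction and masses are not known exactly. Their poses are not given: they have to be found in the camera images.
- tipper: fixed stand of the tipping pot: open wooden core box, 170 mm square outside, walls 8 mm thick, 40 mm high, and two uprights with the pot's hinge. Origin on the table straight under the hinge's middle; z up, x from pot to box, y along the hinge, whose axis is 115 mm above the table. The box spans x -20 to 150 and y -85 to 85 mm of this frame. May stand left or right of the mirror
- pot (a joint): tip of the steel pot about the hinge, rad: 0 = upright on its stop, where its weight rests it; grows as the handle is lifted up and over towards the box; stop at 2.4. Chips slide out by about 2.2. Let go below about 1.7 it falls back to 0. Pot: open top, rim 88 mm across and 123 mm above the table, 65 mm deep, axis 47 mm on the -x side of the hinge, about 0.4 kg
- pot_handle (a point): middle of the pot's handle, a round bar 10 mm thick parallel to the hinge; when upright 136 mm to the -x side of the hinge and 8 mm above its axis (123 mm above the table); moves on an arc about the hinge. Supports join it 40 mm either side of this point; 45 mm free between bar centre and pot rim. The bar can turn between the fingers, so the gripper may keep pointing down
- marker (a point): centre of the marker, a white ball 18 mm in diameter on a short stalk at the +y end of the pot's handle bar, 75 mm along y from its middle; 163 mm above the table when the pot is upright; it moves with the pot
- mirror_rig: fixed aluminium base plate, 250 x 90 mm, that carries the swivel mirror and the bench camera. Origin on the table; z up. Mirror's vertical pivot at x = -90 mm, y = 0 of this frame; camera at x = 100 mm, y = 0, looking along -x at the mirror's centre
- lens (a point): front of the bench camera's lens (34 x 44 x 44 mm black box behind it), 155 mm from the mirror's pivot along the rig's +x, 160 mm above the table. It sees the marker in the middle of the mirror when the mirror's normal halves the angle, seen from above, between the directions pivot-to-lens and pivot-to-marker
- mirror (a joint): swivel of the mirror about its vertical pivot, rad: 0 = squarely facing the camera (normal along the rig's +x), positive = anticlockwise from above; range -1.4 to 1.4. A weak spring (0.06 N m/rad) returns it to 0 when let go. Glass 60 x 60 mm, centre 160 mm above the table, face on the pivot axis
- mirror_grip (a point): middle of the mirror's grip, on the pivot axis, 212 mm above the table: an upright steel flat 10 mm thick (along the mirror's normal), 40 mm wide, 193 to 229 mm above the table, free on both sides; pinch it from above across the 10 mm and turn it about the vertical
- sight (a point): the camera's line of sight after reflection: origin at the mirror's centre on the pivot, 160 mm above the table, x axis along the reflected line. A brass pointer collar low on the pivot post (50 mm above the table, pointer 54 mm long), geared to turn twice as far as the mirror, shows this direction; at mirror 0 it points at the camera
- chip0: grey stone chip, an irregular block about 18 x 16 x 17 mm, 18 g; origin at the centre of its underside; starts on the floor of the pot
- chip1: grey stone chip, an irregular block about 18 x 16 x 17 mm, 18 g; origin at the centre of its underside; starts on the floor of the pot
- chip2: grey stone chip, an irregular block about 18 x 16 x 17 mm, 18 g; origin at the centre of its underside; starts on the floor of the pot
- chip3: grey stone chip, an irregular block about 18 x 16 x 17 mm, 18 g; origin at the centre of its underside; starts on the floor of the pot
- core: bystander: grey rock core lying down, 48 mm in diameter, 110 mm long; origin under its middle
- scraper: bystander: hand scraper (spatula) lying flat; origin under its middle
- jar: bystander: closed sample jar, 60 mm in diameter, 80 mm tall; origin at the centre of its underside

How it is judged:
By the outcome, as a careful person would: the job done as asked, in the order asked, and still so for the second after the job is handed in, while the arm keeps its last pose, push and grip.
It also fails if it takes over 61 s, if anything falls off the work surface, if the arm or the gripper's body presses on something with over 40 N, if the wrist force passes 120 N, or if a joint passes its speed limit or range.

## Working session

There is one attempt and no reset: what is moved stays moved. The work goes in short steps, Python scripts to look and compute and a tool call to move; the robot and the scene stay as the last step left them, time stands still between calls to the robot, and variables do not carry over. Pictures are saved under pics/ and viewed, at most 10 in all, crops included, and the job is handed in when it is done.

Besides the shell and the picture viewer there is one more tool, called after "Call:" in YAML: its name, and indented under it one key for each argument. servo_tool: Moves the arm, as the interface text tells. Its arguments: {"type":"object","properties":{"commands":{"type":"array"},"squeeze":{"type":"number"}},"required":["commands"]}

```bash
mkdir -p pics; cat > h.py <<'E'
from rig import *
import numpy as np, cv2
def cap(n):
    c=capture(n); c['R']=cv2.Rodrigues(np.array(c['rvec'],float))[0] if 'rvec' in c else None; return c
def pts(c):
    z=c['z_map']; v,u=np.mgrid[0:400,0:640]
    P=np.stack([(u-c['cx'])/c['fx']*z,(v-c['cy'])/c['fy']*z,z],-1)
    return (P-np.array(c['tvec']).ravel())@c['R']
def save(n,im): cv2.imwrite('pics/'+n+'.png',im[...,::-1])
E
python3 - <<'E'
from h import *
s=sense(); print({k:np.round(v,3).tolist() for k,v in s.items()})
a=cap('scene');b=cap('side')
import pickle; pickle.dump((a,b),open('ab.pkl','wb'))
for c in(a,b): print(np.round(-c['R'].T@np.array(c['tvec']).ravel()),c['fx'],(c['z_map']>0).mean())
save('scene',a['pixels']);save('side',b['pixels'])
E
```

```text
{'time_s': 0.0, 'joints': [-1.375, 0.313, 1.498, -0.0, 1.331, -0.223], 'dq': [0.001, 0.001, -0.002, 0.001, 0.001, 0.001], 'tau': [-0.0, -41.227, -25.974, -0.0, 0.004, 0.0], 'eef_pos': [213.427, -479.379, 230.722], 'ee_rot': [-0.001, 0.978, 0.208, -0.0], 'force': [-0.248, 0.289, -0.794], 'wrist_torque': [0.068, 0.049, 0.024], 'grip_force': 0.0, 'grip_width': 0.999}
[ 845. -580. 1246.] 485.3854927595047 0.9959296875
[297. 973. 977.] 424.31164497206123 0.9958359375
```

View pics/scene.png

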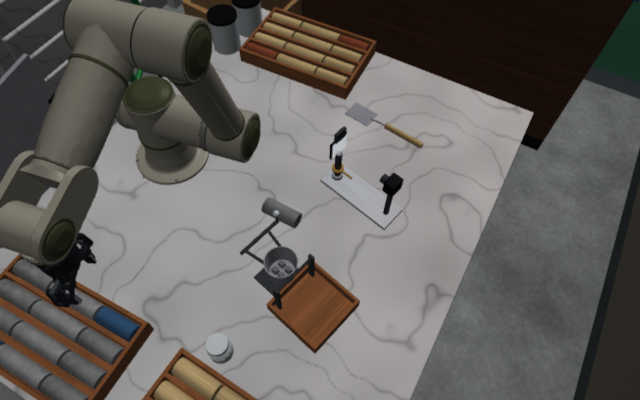

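View pics/side.png

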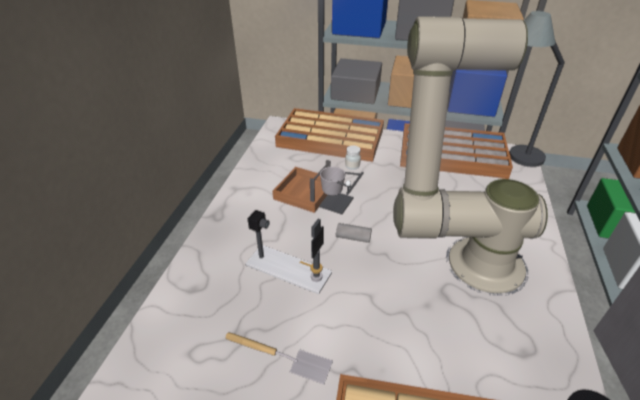

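Scene view: the box is near (313,305), the pot near (281,265), the handle bar at (262,237) and the marker at (276,213). The mirror is near (338,145), the bench camera at (391,183), the core at (281,212) and the jar at (219,347). The side view shows the same layout.

```bash
python3 - <<'E'
from h import *
import pickle; a,b=pickle.load(open('ab.pkl','rb'))
for nm,c,(bx,rg) in (('scene',a,((225,200,370,360),(315,115,410,235))),('side',b,((265,150,370,215),(235,200,335,295)))):
    P=pts(c); px=c['pixels'].astype(int); hsv=cv2.cvtColor(c['pixels'],cv2.COLOR_RGB2HSV)
    def M(r):
        m=np.zeros((400,640),bool); m[r[1]:r[3],r[0]:r[2]]=1; return m
    X,Y,Z=P[...,0],P[...,1],P[...,2]
    m=M(bx)&(hsv[...,1]>90)&(hsv[...,0]<20)&(Z>33)&(Z<47)
    q=P[m]; r=cv2.minAreaRect(q[:,:2].astype(np.float32)); print(nm,'boxrim',m.sum(),r,np.median(q[:,2]))
    print(cv2.boxPoints(r).round().tolist())
    m=M(rg)&(Z>3)&(Z<20); q=P[m]
    r=cv2.minAreaRect(q[:,:2].astype(np.float32)); print('plate',m.sum(),r,np.median(q[:,2]),cv2.boxPoints(r).round().tolist())
    m=M(rg)&(Z>125)&(Z<240); n,l,st,ce=cv2.connectedComponentsWithStats(m.astype(np.uint8))
    for i in range(1,n):
        if st[i,4]>8: q=P[l==i]; print('hi',st[i].tolist(),q.mean(0).round(),q.min(0).round(),q.max(0).round())
    m=M(bx)&(Z>100)&(Z<185); n,l,st,ce=cv2.connectedComponentsWithStats(m.astype(np.uint8))
    for i in range(1,n):
        if st[i,4]>5: q=P[l==i]; print('pot',st[i].tolist(),q.mean(0).round(),q.min(0).round(),q.max(0).round())
    m=M(bx)&(Z>145)&(Z<185); q=P[m]; 
    if len(q): print('marker',np.argwhere(m).mean(0),q.mean(0).round(1),len(q))
    m=M(bx)&(Z>116)&(Z<132);q=P[m];r=cv2.minAreaRect(q[:,:2].astype(np.float32));print('rim/bar',r,cv2.boxPoints(r).round().tolist())
ca=cv2.resize(a['pixels'][190:360,205:375],None,fx=3,fy=3,interpolation=cv2.INTER_CUBIC)
save('crop',ca)
E
```

```text
scene boxrim 782 ((636.7818603515625, -213.5642547607422), (170.6471405029297, 170.742919921875), 76.47898864746094) 38.1587573870127
[[534.0, -277.0], [700.0, -316.0], [740.0, -151.0], [574.0, -111.0]]
plate 2469 ((561.6358642578125, 247.2636260986328), (314.24444580078125, 447.4404602050781), 29.53788185119629) 9.746944276374057 [[315.0, 364.0], [535.0, -25.0], [809.0, 130.0], [588.0, 519.0]]
hi [330, 127, 17, 33, 352] [496. 174. 179.] [482. 147. 125.] [507. 210. 231.]
hi [380, 173, 24, 25, 374] [679. 131. 170.] [645. 109. 134.] [702. 160. 185.]
pot [240, 211, 75, 87, 927] [ 509. -176.  120.] [ 424. -264.  100.] [596. -88. 173.]
marker [213.8   275.925] [460.4 -96.  166.8] 40
rim/bar ((510.86297607421875, -177.39846801757812), (133.5391387939453, 158.49232482910156), 71.62677001953125) [[415.0, -216.0], [565.0, -266.0], [607.0, -139.0], [457.0, -89.0]]
side boxrim 329 ((591.8856811523438, -313.600341796875), (414.8791198730469, 186.36190795898438), 69.06307220458984) 38.48204523343661
[[431.0, -474.0], [605.0, -541.0], [753.0, -153.0], [579.0, -87.0]]
plate 2467 ((642.8561401367188, 54.007965087890625), (356.1164855957031, 421.7656555175781), 13.002113342285156) 11.073604357049863 [[422.0, 219.0], [517.0, -192.0], [864.0, -111.0], [769.0, 300.0]]
hi [247, 210, 23, 23, 346] [671. 147. 170.] [642. 115. 138.] [699. 165. 186.]
hi [311, 219, 13, 40, 385] [490. 187. 182.] [479. 150. 125.] [503. 217. 232.]
pot [310, 160, 54, 35, 550] [ 511. -176.  120.] [ 422. -263.  100.] [591. -83. 176.]
marker [183.66666667 347.56666667] [455.3 -89.3 164.5] 30
rim/bar ((505.227294921875, -174.8912353515625), (134.91012573242188, 158.31883239746094), 71.311279296875) [[409.0, -213.0], [559.0, -264.0], [602.0, -136.0], [452.0, -86.0]]
```

View pics/crop.png

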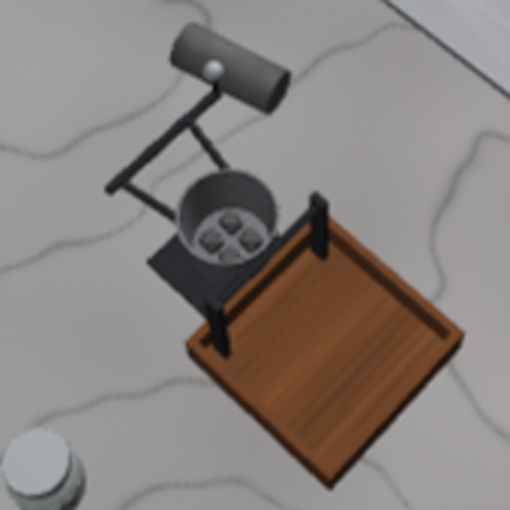

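The crop shows the four chips in the pot, the bar running from (115,188) to (215,95), and the ball at (213,70) above the core. Next I need grip_depth and the mirror rig pose.

```bash
python3 - <<'E'
from h import *
import rig
print(getattr(rig,'grip_depth',None),[n for n in dir(rig) if not n.startswith('_')])
import pickle; a,b=pickle.load(open('ab.pkl','rb'))
for nm,c,rg in (('scene',a,(315,115,410,235)),('side',b,(235,200,335,295))):
    P=pts(c); x0,y0,x1,y1=rg; Z=P[...,2]
    m=np.zeros((400,640),np.uint8); m[y0:y1,x0:x1]=((Z>6)&(Z<25))[y0:y1,x0:x1]
    m=cv2.morphologyEx(m,cv2.MORPH_OPEN,np.ones((5,5)))
    n,l,st,ce=cv2.connectedComponentsWithStats(m); i=1+st[1:,4].argmax(); q=P[l==i]
    r=cv2.minAreaRect(q[:,:2].astype(np.float32)); print(nm,r,np.median(q[:,2]),cv2.boxPoints(r).round().tolist())
    for lo,hi in((195,240),):
        mm=np.zeros((400,640),bool); mm[y0:y1,x0:x1]=((Z>lo)&(Z<hi))[y0:y1,x0:x1]; q=P[mm]; print('grip',len(q),q.mean(0).round(1),cv2.minAreaRect(q[:,:2].astype(np.float32)))
E
```

```text
18.700000000000003 ['PlanningError', 'capture', 'finish_job', 'grip_depth', 'sense']
scene ((584.1182250976562, 157.00669860839844), (89.6553955078125, 173.76100158691406), 75.54606628417969) 10.600192333043031 [[489.0, 135.0], [657.0, 92.0], [679.0, 179.0], [511.0, 222.0]]
grip 119 [498.5 175.9 216.7] ((497.9358215332031, 179.08453369140625), (40.771331787109375, 14.343147277832031), 70.49893951416016)
side ((585.7525634765625, 159.62741088867188), (93.90570068359375, 250.6627655029297), 76.82569885253906) 12.020319674139628 [[453.0, 142.0], [697.0, 85.0], [718.0, 177.0], [474.0, 234.0]]
grip 133 [492.5 185.7 216.3] ((493.4173889160156, 182.0218963623047), (40.593849182128906, 11.946003913879395), 76.02532958984375)
```

Call:
servo_tool:
  commands:
    - [-1,[0,0,0],[0,0,-1]]
    - [-1,[0,0,0],[0,0,-1]]
    - [-1,[0,0,0],[0,0,-1]]
    - [-1,[0,0,0],[0,0,-1]]
    - [-1,[0,0,0],[0,0,-1]]
    - [-1,[0,0,0],[0,0,-1]]
    - [-1,[0,0,0],[0,0,-1]]
    - [-1,[0,0,0],[0,0,-1]]
    - [-1,[0,0,0],[0,0,-0.75]]
    - [-1,[0,0,0],[0,0,0]]

```text
time_s: 0.93
eef_pos: [213.5, -479.5, 231.0]
ee_rot: [-0.0, 0.784, 0.62, 0.0]
force: [-0.1, 0.3, -0.7]
grip_width: 1.0
grip_force: 0.0
```

Call:
servo_tool:
  commands:
    - [0,[0.0357,0.015,0],[0,0,0]]
    - [0,[0.0357,0.015,0],[0,0,0]]
    - [0,[0.0357,0.015,0],[0,0,0]]
    - [0,[0.0357,0.015,0],[0,0,0]]
    - [0,[0.0357,0.015,0],[0,0,0]]
    - [0,[0.0357,0.015,0],[0,0,0]]
    - [0,[0.0357,0.015,0],[0,0,0]]
    - [0,[0.0357,0.015,0],[0,0,0]]
    - [0,[0.0357,0.015,0],[0,0,0]]
    - [0,[0.0357,0.015,0],[0,0,0]]

```text
time_s: 1.77
eef_pos: [443.4, -165.7, 231.3]
ee_rot: [0.0, 0.786, 0.618, -0.0]
force: [0.7, -0.8, 1.0]
grip_width: 0.502
grip_force: 0.0
```

Call:
servo_tool:
  commands:
    - [0,[0,0,0],[0,0,0]]
    - [0,[0,0,0],[0,0,0]]
    - [0,[0,0,0],[0,0,0]]

```text
time_s: 2.02
eef_pos: [442.5, -167.8, 231.1]
ee_rot: [-0.0, 0.786, 0.619, -0.0]
force: [-0.4, 0.6, 0.2]
grip_width: 0.498
grip_force: 0.0
```

```bash
python3 - <<'E'
from h import *
s=sense(); w=capture('wrist'); np.save('w.npy',np.array([w],dtype=object),allow_pickle=True)
print(s['eef_pos'],s['joints'],w['fx'],w['cx'],w['cy'],np.round(w['T_tool_cam'],3).tolist())
save('w1',w['pixels'])
E
```

```text
[ 442.47936383 -167.76052619  231.12118889] [-6.10541140e-01  1.98877416e-01  1.64598672e+00 -3.02299330e-04
  1.29713242e+00 -3.73495223e-01] 309.70691628693146 320.78112574102215 200.60188605935343 [[0.0, -0.963, -0.268, 67.08], [1.0, 0.001, -0.001, -0.608], [0.001, -0.268, 0.963, -143.538], [0.0, 0.0, 0.0, 1.0]]
```

View pics/w1.png

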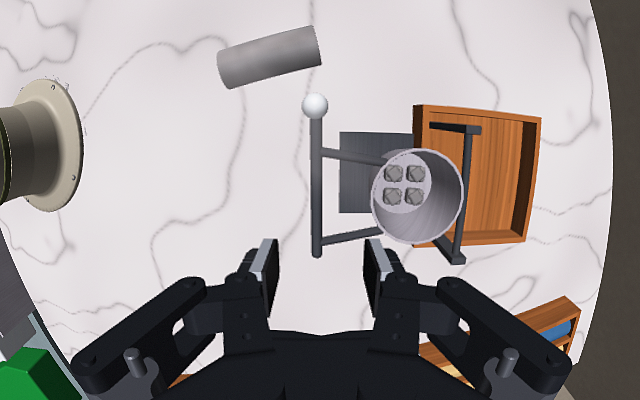

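The wrist view shows the bar vertical at column 316, rows 115–255, midway between the fingers (columns 278–365), with the ball at (315,105). I'll cast rays to check this.

```bash
cat >> h.py <<'E'
from scipy.spatial.transform import Rotation as Ro
def wray(w,s,u,v,z):
    dx,dy=u-w['cx'],v-w['cy']; r=np.hypot(dx,dy); t=r/w['fx']
    d=np.array([dx/r*np.sin(t),dy/r*np.sin(t),np.cos(t)]); T=np.array(w['T_tool_cam'])
    q=s['ee_rot']; R=Ro.from_quat([q[1],q[2],q[3],q[0]]).as_matrix()
    o=R@T[:3,3]+s['eef_pos']; d=R@T[:3,:3]@d
    return o+d*(z-o[2])/d[2]
E
python3 - <<'E'
from h import *
w=np.load('w.npy',allow_pickle=True)[0]; s=sense()
for u,v,z in((316,135,123),(316.5,240,123),(317,253,123),(315,105,163)): print(u,v,wray(w,s,u,v,z).round(1))
E
```

```text
316 135 [ 449.9 -116.5  123. ]
316.5 240 [ 428.6 -204.9  123. ]
317 253 [ 426.  -217.3  123. ]
315 105 [455.3 -94.2 163. ]
```

Call:
servo_tool:
  commands:
    - [0,[0,-0.003,0.02],[0,0,0]]
    - [0,[0,0,0.03],[0,0,0]]
    - [0,[0,0,0.03],[0,0,0]]
    - [0,[0,0,0.03],[0,0,0]]
    - [0,[0,0,0.0168],[0,0,0]]
    - [0,[0,0,0],[0,0,0]]
    - [0.6,[0,0,0],[0,0,0]]
    - [0.6,[0,0,0],[0,0,0]]
    - [0.6,[0,0,0],[0,0,0]]

```text
time_s: 2.82
eef_pos: [440.3, -167.7, 105.9]
ee_rot: [0.001, 0.786, 0.619, 0.0]
force: [-0.2, -0.2, 0.9]
grip_width: 0.2
grip_force: 0.0
```

Call:
servo_tool:
  commands:
    - [1,[0,0,0],[0,0,0]]
    - [1,[0,0,0],[0,0,0]]
    - [1,[0,0,0],[0,0,0]]
    - [1,[0,0,0],[0,0,0]]
    - [1,[0,0,0],[0,0,0]]
  squeeze: 40

```text
time_s: 3.23
eef_pos: [438.6, -167.0, 105.7]
ee_rot: [-0.001, 0.785, 0.619, -0.001]
force: [-11.5, -0.0, 10.5]
grip_width: 0.1
grip_force: 39.2
```

```bash
python3 - <<'E'
import numpy as np
t=np.linspace(0,2.28,41); ph=np.arctan2(8,-136)-t; r=np.hypot(136,8)
y=r*np.cos(ph)/1000; z=r*np.sin(ph)/1000
yr,zr=np.round(y,4),np.round(z,4)
for k in range(0,40,10): print([[1,[0,round(yr[i+1]-yr[i],4),round(-(zr[i+1]-zr[i]),4)],[0,0,0]] for i in range(k,k+10)], (yr[k+10]-yr[0],zr[k+10]-zr[0]))
E
```

```text
[[1, [0, np.float64(0.0007), np.float64(-0.0077)], [0, 0, 0]], [1, [0, np.float64(0.0011), np.float64(-0.0077)], [0, 0, 0]], [1, [0, np.float64(0.0015), np.float64(-0.0076)], [0, 0, 0]], [1, [0, np.float64(0.002), np.float64(-0.0075)], [0, 0, 0]], [1, [0, np.float64(0.0024), np.float64(-0.0074)], [0, 0, 0]], [1, [0, np.float64(0.0029), np.float64(-0.0072)], [0, 0, 0]], [1, [0, np.float64(0.0032), np.float64(-0.0071)], [0, 0, 0]], [1, [0, np.float64(0.0036), np.float64(-0.0069)], [0, 0, 0]], [1, [0, np.float64(0.004), np.float64(-0.0066)], [0, 0, 0]], [1, [0, np.float64(0.0044), np.float64(-0.0064)], [0, 0, 0]]] (np.float64(0.025800000000000003), np.float64(0.0721))
[[1, [0, np.float64(0.0048), np.float64(-0.0062)], [0, 0, 0]], [1, [0, np.float64(0.005), np.float64(-0.0058)], [0, 0, 0]], [1, [0, np.float64(0.0055), np.float64(-0.0056)], [0, 0, 0]], [1, [0, np.float64(0.0057), np.float64(-0.0053)], [0, 0, 0]], [1, [0, np.float64(0.006), np.float64(-0.0049)], [0, 0, 0]], [1, [0, np.float64(0.0063), np.float64(-0.0045)], [0, 0, 0]], [1, [0, np.float64(0.0065), np.float64(-0.0042)], [0, 0
[... 861 characters left out ...]
(np.float64(0.1628), np.float64(0.1256))
[[1, [0, np.float64(0.0076), np.float64(0.0018)], [0, 0, 0]], [1, [0, np.float64(0.0074), np.float64(0.0021)], [0, 0, 0]], [1, [0, np.float64(0.0073), np.float64(0.0026)], [0, 0, 0]], [1, [0, np.float64(0.0072), np.float64(0.003)], [0, 0, 0]], [1, [0, np.float64(0.007), np.float64(0.0034)], [0, 0, 0]], [1, [0, np.float64(0.0067), np.float64(0.0038)], [0, 0, 0]], [1, [0, np.float64(0.0066), np.float64(0.0042)], [0, 0, 0]], [1, [0, np.float64(0.0063), np.float64(0.0046)], [0, 0, 0]], [1, [0, np.float64(0.006), np.float64(0.0049)], [0, 0, 0]], [1, [0, np.float64(0.0057), np.float64(0.0052)], [0, 0, 0]]] (np.float64(0.23060000000000003), np.float64(0.09))
```

Call:
servo_tool:
  commands:
    - [1,[0,-0.0008,-0.0077],[0,0,0]]
    - [1,[0,0.0011,-0.0077],[0,0,0]]
    - [1,[0,0.0015,-0.0076],[0,0,0]]
    - [1,[0,0.002,-0.0075],[0,0,0]]
    - [1,[0,0.0024,-0.0074],[0,0,0]]
    - [1,[0,0.0029,-0.0072],[0,0,0]]
    - [1,[0,0.0032,-0.0071],[0,0,0]]
    - [1,[0,0.0036,-0.0069],[0,0,0]]
    - [1,[0,0.004,-0.0066],[0,0,0]]
    - [1,[0,0.0044,-0.0064],[0,0,0]]

```text
time_s: 4.07
eef_pos: [461.6, -172.5, 177.4]
ee_rot: [-0.002, 0.785, 0.619, -0.002]
force: [-15.5, -4.1, 3.9]
grip_width: 0.097
grip_force: 39.3
```

Call:
servo_tool:
  commands:
    - [1,[0,0.0035,-0.0063],[0,0,0]]
    - [1,[0,0.004,-0.0058],[0,0,0]]
    - [1,[0,0.0055,-0.0056],[0,0,0]]
    - [1,[0,0.0057,-0.0053],[0,0,0]]
    - [1,[0,0.006,-0.0049],[0,0,0]]
    - [1,[0,0.0063,-0.0045],[0,0,0]]
    - [1,[0,0.0065,-0.0042],[0,0,0]]
    - [1,[0,0.0068,-0.0039],[0,0,0]]
    - [1,[0,0.0069,-0.0034],[0,0,0]]
    - [1,[0,0.0072,-0.003],[0,0,0]]

```text
time_s: 4.9
eef_pos: [519.7, -186.4, 226.3]
ee_rot: [0.0, 0.785, 0.619, -0.001]
force: [-10.0, -0.5, 12.3]
grip_width: 0.098
grip_force: 41.5
```

Call:
servo_tool:
  commands:
    - [1,[0,0.0068,-0.0036],[0,0,0]]
    - [1,[0,0.0074,-0.0027],[0,0,0]]
    - [1,[0,0.0076,-0.0018],[0,0,0]]
    - [1,[0,0.0076,-0.0013],[0,0,0]]
    - [1,[0,0.0078,-0.0009],[0,0,0]]
    - [1,[0,0.0077,-0.0005],[0,0,0]]
    - [1,[0,0.0078,0],[0,0,0]]
    - [1,[0,0.0077,0.0004],[0,0,0]]
    - [1,[0,0.0077,0.0009],[0,0,0]]
    - [1,[0,0.0077,0.0013],[0,0,0]]

```text
time_s: 5.73
eef_pos: [594.2, -204.0, 233.6]
ee_rot: [0.001, 0.785, 0.619, 0.0]
force: [-3.2, -1.9, 4.9]
grip_width: 0.1
grip_force: 42.4
```

Call:
servo_tool:
  commands:
    - [1,[0,0.0076,0.0018],[0,0,0]]
    - [1,[0,0.0074,0.0021],[0,0,0]]
    - [1,[0,0.0073,0.0026],[0,0,0]]
    - [1,[0,0.0072,0.003],[0,0,0]]
    - [1,[0,0.007,0.0034],[0,0,0]]

```text
time_s: 6.15
eef_pos: [630.3, -212.6, 219.9]
ee_rot: [0.001, 0.785, 0.619, 0.001]
force: [-1.2, -1.8, 6.1]
grip_width: 0.094
grip_force: 43.8
```

Forces are low. Next come the last rows and a hold.

Call:
servo_tool:
  commands:
    - [1,[0,0.0067,0.0038],[0,0,0]]
    - [1,[0,0.0066,0.0042],[0,0,0]]
    - [1,[0,0.0063,0.0046],[0,0,0]]
    - [1,[0,0.006,0.0049],[0,0,0]]
    - [1,[0,0.0057,0.0052],[0,0,0]]
    - [1,[0,0,0],[0,0,0]]
    - [1,[0,0,0],[0,0,0]]
    - [1,[0,0,0],[0,0,0]]
    - [1,[0,0,0],[0,0,0]]
    - [1,[0,0,0],[0,0,0]]

```text
time_s: 6.98
eef_pos: [660.8, -219.9, 196.7]
ee_rot: [0.001, 0.785, 0.619, 0.001]
force: [3.7, -2.6, 4.6]
grip_width: 0.094
grip_force: 45.2
```

```bash
python3 - <<'E'
from h import *
a=cap('scene');b=cap('side')
ca=cv2.resize(a['pixels'][150:360,190:400],(600,600),interpolation=cv2.INTER_CUBIC)
save('c2',ca)
E
```

```text
(no output)
```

View pics/c2.png

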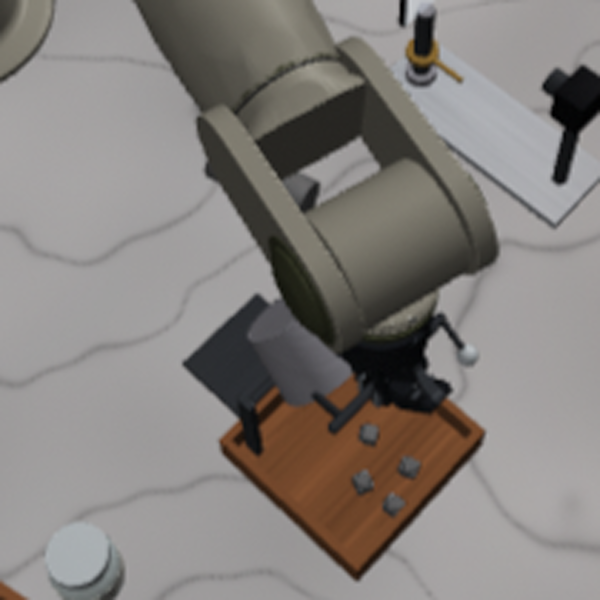

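All four chips lie in the box at (369,433), (409,466), (361,482) and (393,504). I'll swing back by reversing the rows I sent.

Call:
servo_tool:
  commands:
    - [1,[0,-0.0057,-0.0052],[0,0,0]]
    - [1,[0,-0.006,-0.0049],[0,0,0]]
    - [1,[0,-0.0063,-0.0046],[0,0,0]]
    - [1,[0,-0.0066,-0.0042],[0,0,0]]
    - [1,[0,-0.0067,-0.0038],[0,0,0]]
    - [1,[0,-0.007,-0.0034],[0,0,0]]
    - [1,[0,-0.0072,-0.003],[0,0,0]]
    - [1,[0,-0.0073,-0.0026],[0,0,0]]
    - [1,[0,-0.0074,-0.0021],[0,0,0]]
    - [1,[0,-0.0076,-0.0018],[0,0,0]]

```text
time_s: 7.92
eef_pos: [593.7, -203.9, 232.3]
ee_rot: [0.001, 0.785, 0.619, 0.0]
force: [2.9, -2.3, 13.9]
grip_width: 0.099
grip_force: 45.4
```

Call:
servo_tool:
  commands:
    - [1,[0,-0.0077,-0.0013],[0,0,0]]
    - [1,[0,-0.0077,-0.0009],[0,0,0]]
    - [1,[0,-0.0077,-0.0004],[0,0,0]]
    - [1,[0,-0.0078,0],[0,0,0]]
    - [1,[0,-0.0077,0.0005],[0,0,0]]
    - [1,[0,-0.0078,0.0009],[0,0,0]]
    - [1,[0,-0.0076,0.0013],[0,0,0]]
    - [1,[0,-0.0076,0.0018],[0,0,0]]
    - [1,[0,-0.0074,0.0024],[0,0,0]]
    - [1,[0,-0.0072,0.003],[0,0,0]]

```text
time_s: 8.75
eef_pos: [519.0, -185.7, 224.0]
ee_rot: [-0.001, 0.785, 0.619, -0.0]
force: [3.9, -4.4, -8.6]
grip_width: 0.1
grip_force: 41.9
```

Call:
servo_tool:
  commands:
    - [1,[0,-0.0072,0.003],[0,0,0]]
    - [1,[0,-0.0069,0.0034],[0,0,0]]
    - [1,[0,-0.0068,0.0039],[0,0,0]]
    - [1,[0,-0.0065,0.0042],[0,0,0]]
    - [1,[0,-0.0063,0.0045],[0,0,0]]
    - [1,[0,-0.006,0.0049],[0,0,0]]
    - [1,[0,-0.0057,0.0053],[0,0,0]]
    - [1,[0,-0.0055,0.0056],[0,0,0]]
    - [1,[0,-0.0045,0.0058],[0,0,0]]
    - [1,[0,-0.004,0.0063],[0,0,0]]

```text
time_s: 9.58
eef_pos: [461.2, -171.9, 177.0]
ee_rot: [-0.001, 0.785, 0.619, -0.0]
force: [-0.7, -2.2, -1.1]
grip_width: 0.095
grip_force: 40.8
```

Call:
servo_tool:
  commands:
    - [1,[0,-0.0044,0.0064],[0,0,0]]
    - [1,[0,-0.004,0.0066],[0,0,0]]
    - [1,[0,-0.0036,0.0069],[0,0,0]]
    - [1,[0,-0.0032,0.0071],[0,0,0]]
    - [1,[0,-0.0029,0.0072],[0,0,0]]
    - [1,[0,-0.0024,0.0074],[0,0,0]]
    - [1,[0,-0.002,0.0075],[0,0,0]]
    - [1,[0,-0.0015,0.0074],[0,0,0]]
    - [1,[0,-0.0009,0.006],[0,0,0]]
    - [1,[0,-0.0004,0.004],[0,0,0]]

```text
time_s: 10.42
eef_pos: [438.7, -166.6, 110.8]
ee_rot: [0.002, 0.785, 0.619, 0.001]
force: [2.7, 4.6, 38.0]
grip_width: 0.097
grip_force: 43.8
```

Call:
servo_tool:
  commands:
    - [1,[0,0,0.002],[0,0,0]]
    - [1,[0,0,0.001],[0,0,0]]
    - [1,[0,0,0],[0,0,0]]

```text
time_s: 10.67
eef_pos: [438.7, -166.7, 110.5]
ee_rot: [0.002, 0.785, 0.619, 0.001]
force: [-2.9, 4.3, 28.3]
grip_width: 0.097
grip_force: 42.3
```

Upward force with the bar slipped about 5 mm in the pads suggests the pot is on its stop. I'll release, lift and check.

Call:
servo_tool:
  commands:
    - [1,[0,0,-0.003],[0,0,0]]
    - [0.5,[0,0,0],[0,0,0]]
    - [0,[0,0,0],[0,0,0]]
    - [0,[0,0,0],[0,0,0]]
    - [0,[0,0,0],[0,0,0]]
    - [0,[0,0,-0.02],[0,0,0]]
    - [0,[0,0,-0.03],[0,0,0]]
    - [0,[0,0,-0.04],[0,0,0]]
    - [0,[0,0,-0.04],[0,0,0]]
    - [0,[0,0,-0.04],[0,0,0]]

```text
time_s: 11.5
eef_pos: [436.9, -165.9, 282.6]
ee_rot: [-0.001, 0.785, 0.619, -0.0]
force: [0.0, -0.4, 0.6]
grip_width: 0.497
grip_force: 0.0
```

Call:
servo_tool:
  commands:
    - [0,[0,0,-0.03],[0,0,0]]
    - [0,[0,0,0],[0,0,0]]
    - [0,[0,0,0],[0,0,0]]

```text
time_s: 11.75
eef_pos: [437.6, -166.4, 311.6]
ee_rot: [0.001, 0.785, 0.619, 0.0]
force: [0.2, -0.3, -0.5]
grip_width: 0.5
grip_force: 0.0
```

```bash
python3 - <<'E'
from h import *
a=cap('scene');s=sense();w=capture('wrist')
np.save('w2.npy',np.array([w],dtype=object),allow_pickle=True)
P=pts(a);Z=P[...,2]
for n,(x0,y0,x1,y1) in {'box':(225,195,370,360)}.items():
    m=np.zeros((400,640),bool);m[y0:y1,x0:x1]=((Z>145)&(Z<185))[y0:y1,x0:x1]; print(m.sum(),P[m].mean(0))
print(s['eef_pos'],s['ee_rot'],s['joints'])
save('w2',w['pixels'])
E
```

```text
40 [460.04242302 -95.5845753  165.86798427]
[ 437.20950344 -166.14906252  310.17282996] [-5.89884975e-04  7.85360534e-01  6.19038328e-01 -1.78032322e-04] [-6.14454835e-01  1.37633316e-01  1.51299904e+00 -5.30484709e-06
  1.49219262e+00 -3.78693616e-01]
```

View pics/w2.png

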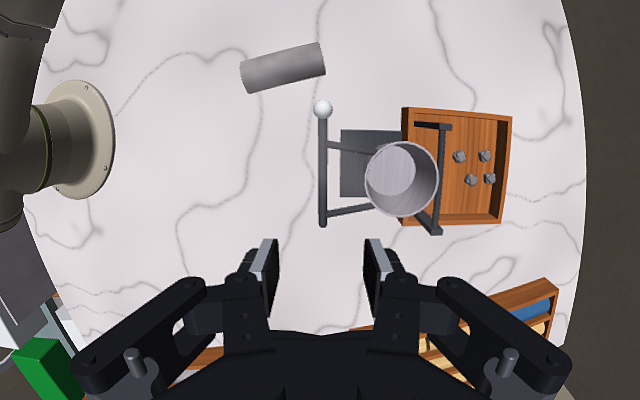

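The pot is back upright and empty: the ball is at (322,109) and the four chips are in the box near (474,168). Next I'll move above the mirror.

Call:
servo_tool:
  commands:
    - [0,[0.03,-0.0023,0],[0,0,0]]
    - [0,[0.03,-0.0023,0],[0,0,0]]
    - [0,[0.03,-0.0023,0],[0,0,0]]
    - [0,[0.03,-0.0023,0],[0,0,0]]
    - [0,[0.03,-0.0023,0],[0,0,0]]
    - [0,[0.03,-0.0023,0],[0,0,0]]
    - [0,[0.03,-0.0023,0],[0,0,0]]
    - [0,[0.03,-0.0023,0],[0,0,0]]
    - [0,[0.02,-0.0023,0],[0,0,0]]
    - [0,[0,0,0],[0,0,0]]

```text
time_s: 12.68
eef_pos: [477.6, 94.4, 309.2]
ee_rot: [-0.001, 0.784, 0.62, -0.001]
force: [-0.2, -0.3, 0.5]
grip_width: 0.495
grip_force: 0.0
```

Call:
servo_tool:
  commands:
    - [0,[0,0,0],[0,0,0]]
    - [0,[0,0,0],[0,0,0]]
    - [0,[0,0,0],[0,0,0]]

```text
time_s: 12.93
eef_pos: [477.9, 90.5, 310.4]
ee_rot: [-0.0, 0.786, 0.619, -0.001]
force: [0.7, 0.0, -0.2]
grip_width: 0.503
grip_force: 0.0
```

```bash
python3 - <<'E'
from h import *
w2=np.load('w2.npy',allow_pickle=True)[0]
s2=dict(eef_pos=np.array([437.21,-166.15,310.17]),ee_rot=[-5.9e-4,.78536,.619038,-1.8e-4])
print('marker',wray(w2,s2,322.5,109,163),'barend',wray(w2,s2,323,225,123))
s=sense();w=capture('wrist')
np.save('w3.npy',np.array([w,s],dtype=object),allow_pickle=True)
print(s['eef_pos'],s['ee_rot'],s['joints'])
save('w3',w['pixels'])
E
```

```text
marker [455.02700369 -94.02649758 163.        ] barend [ 426.04225081 -218.52852641  123.        ]
[477.91643994  90.50055822 310.40938445] [-3.28667660e-04  7.85735433e-01  6.18562418e-01 -5.06202667e-04] [-5.41943838e-02  1.80810049e-01  1.46158435e+00 -1.75131382e-04
  1.50039263e+00  1.82790516e-01]
```

View pics/w3.png

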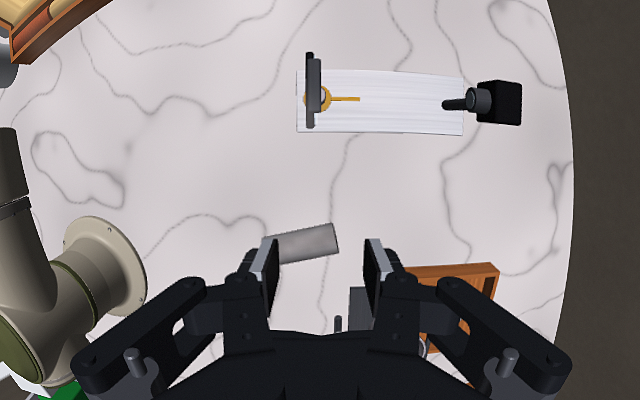

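The wrist view shows the mirror head at columns 306–321, rows 52–128. The pivot and pointer are at (318,99) and the camera box is near (500,102). I'll get points from depth.

```bash
python3 - <<'E'
from h import *
w,s=np.load('w3.npy',allow_pickle=True)
z=w['z_map'];v,u=np.mgrid[0:400,0:640];dx,dy=u-w['cx'],v-w['cy'];r=np.hypot(dx,dy)+1e-9;t=r/w['fx']
k=np.tan(t)*z/r; P=np.stack([dx*k,dy*k,z],-1); T=np.array(w['T_tool_cam']);q=s['ee_rot'];R=Ro.from_quat([q[1],q[2],q[3],q[0]]).as_matrix()
P=(P@T[:3,:3].T+T[:3,3])@R.T+s['eef_pos']
Z=P[...,2]
def show(n,box,lo,hi):
    x0,y0,x1,y1=box;m=np.zeros((400,640),bool);m[y0:y1,x0:x1]=((Z>lo)&(Z<hi))[y0:y1,x0:x1];p=P[m]
    if len(p): print(n,len(p),p.mean(0).round(1),cv2.minAreaRect(p[:,:2].astype(np.float32)),np.percentile(p[:,2],[5,95]).round(1))
show('griptop',(295,40,335,140),222,236)
show('grip',(295,40,335,140),196,236)
show('camtop',(465,70,530,135),176,190)
show('cam',(465,70,530,135),140,190)
m=np.zeros((400,640),np.uint8);m[50:150,280:475]=((Z>5)&(Z<18))[50:150,280:475]
m=cv2.morphologyEx(m,cv2.MORPH_OPEN,np.ones((5,5)));p=P[m>0];print('plate',cv2.minAreaRect(p[:,:2].astype(np.float32)),p[:,2].mean())
for (uu,vv,zz) in((316,99,50),(358,99,50)): print(wray(w,s,uu,vv,zz))
E
```

```text
griptop 741 [493.1 179.3 229.6] ((493.1012268066406, 179.85073852539062), (39.91065979003906, 9.397411346435547), 76.42216491699219) [228.2 231. ]
grip 742 [493.1 179.3 229.6] ((493.1012268066406, 179.85073852539062), (39.91065979003906, 9.397411346435547), 76.42216491699219) [228.2 231. ]
camtop 1251 [675.2 136.7 182.2] ((677.7146606445312, 136.43312072753906), (43.870731353759766, 35.154876708984375), 76.79862976074219) [179.2 183.9]
cam 2171 [666.  138.7 175.3] ((668.5468139648438, 138.66177368164062), (43.99472427368164, 54.05272674560547), 76.74990844726562) [154.3 183.6]
plate ((584.8887939453125, 158.31072998046875), (90.93421936035156, 249.90081787109375), 76.91644287109375) 12.79333108378703
[491.73637348 179.72143866  50.        ]
[544.46961041 167.64242422  50.        ]
```

Call:
servo_tool:
  commands:
    - [0,[0.03,-0.0019,0],[0,0,0]]
    - [0,[0.03,-0.0019,0],[0,0,0]]
    - [0,[0.0205,-0.002,0],[0,0,0]]
    - [0,[0.01,0,0],[0,0,0]]
    - [0,[0,0,0],[0,0,0]]
    - [0,[0,0,0],[0,0,0]]

```text
time_s: 13.48
eef_pos: [493.6, 179.9, 310.8]
ee_rot: [0.0, 0.785, 0.619, -0.0]
force: [0.2, 0.3, -0.0]
grip_width: 0.505
grip_force: 0.0
```

Call:
servo_tool:
  commands:
    - [0,[0,0,0],[0,0,0]]
    - [0,[0,0,0.02],[0,0,0]]
    - [0,[0,0,0.03],[0,0,0]]
    - [0,[0,0,0.02],[0,0,0]]
    - [0,[0,0,0],[0,0,0]]

```text
time_s: 13.9
eef_pos: [492.0, 179.3, 237.4]
ee_rot: [-0.002, 0.786, 0.618, -0.003]
force: [-0.4, 0.1, -1.4]
grip_width: 0.5
grip_force: 0.0
```

Call:
servo_tool:
  commands:
    - [0,[0,0.001,0.015],[0,0,0]]
    - [0,[0,0,0.015],[0,0,0]]
    - [0,[0,0,0.01],[0,0,0]]
    - [0,[0,0,0],[0,0,0]]
    - [0.6,[0,0,0],[0,0,0]]
    - [0.6,[0,0,0],[0,0,0]]
    - [1,[0,0,0],[0,0,0]]
    - [1,[0,0,0],[0,0,0]]
    - [1,[0,0,0],[0,0,0]]
    - [1,[0,0,0],[0,0,0]]

```text
time_s: 14.73
eef_pos: [494.4, 180.6, 202.3]
ee_rot: [0.0, 0.785, 0.619, 0.0]
force: [-4.1, -0.6, 6.0]
grip_width: 0.111
grip_force: 41.8
```

Call:
servo_tool:
  commands:
    - [1,[0,0,0],[0,0,0.7]]
    - [1,[0,0,0],[0,0,0.7]]
    - [1,[0,0,0],[0,0,0.7]]
    - [1,[0,0,0],[0,0,0.7]]
    - [1,[0,0,0],[0,0,0.7]]
    - [1,[0,0,0],[0,0,0.7]]
    - [1,[0,0,0],[0,0,0.7]]
    - [1,[0,0,0],[0,0,0.7]]
    - [1,[0,0,0],[0,0,0.7]]
    - [1,[0,0,0],[0,0,0.7]]

```text
time_s: 15.57
eef_pos: [494.6, 180.5, 202.3]
ee_rot: [0.0, 0.956, 0.295, 0.001]
force: [-3.0, -1.0, 5.2]
grip_width: 0.11
grip_force: 41.7
```

Call:
servo_tool:
  commands:
    - [1,[0,0,0],[0,0,0]]
    - [1,[0,0,0],[0,0,0]]
    - [1,[0,0,0],[0,0,0]]
    - [1,[0,0,0],[0,0,0]]

```text
time_s: 15.9
eef_pos: [494.6, 180.5, 202.3]
ee_rot: [0.0, 0.955, 0.297, 0.001]
force: [-3.8, -1.6, 5.3]
grip_width: 0.107
grip_force: 41.7
```

```bash
python3 - <<'E'
from h import *
s=sense();a=cap('scene');b=cap('side');w=capture('wrist')
np.save('w4.npy',np.array([w,s,a,b],dtype=object),allow_pickle=True)
q=s['ee_rot'];R=Ro.from_quat([q[1],q[2],q[3],q[0]]).as_matrix();print('tool y angle',np.degrees(np.arctan2(R[1,1],R[0,1])),s['force'],s['wrist_torque'])
im=np.hstack([cv2.resize(a['pixels'][120:230,310:420],(400,400),interpolation=3),cv2.resize(b['pixels'][200:300,235:335],(400,400),interpolation=3)])
save('c4',im)
P=pts(a);Z=P[...,2];m=np.zeros((400,640),bool);m[195:300,225:370]=((Z>145)&(Z<185))[195:300,225:370];print(m.sum(),P[m].mean(0))
# brass pointer
for c,(x0,y0,x1,y1) in((a,(315,130,400,230)),(b,(250,220,335,295))):
    h=cv2.cvtColor(c['pixels'],cv2.COLOR_RGB2HSV);g=np.zeros((400,640),bool);g[y0:y1,x0:x1]=((h[...,1]>110)&(h[...,0]>10)&(h[...,0]<30))[y0:y1,x0:x1]
    vv,uu=np.nonzero(g); d=np.stack([(uu-c['cx'])/c['fx'],(vv-c['cy'])/c['fy'],np.ones(len(uu))],-1)@c['R']; o=-c['R'].T@np.array(c['tvec']).ravel()
    p=o+d*((50-o[2])/d[:,2])[:,None]; rel=p[:,:2]-[494,180]; D=np.hypot(*rel.T); f=(D>22)&(D<60); an=np.degrees(np.arctan2(rel[f,1],rel[f,0])); print(g.sum(),f.sum(),np.median(an),D.max() if len(D) else None)
E
```

```text
tool y angle -55.48958859010374 [-3.84661865 -1.59401605  5.34988005] [-0.19918673  0.56875292  0.05740461]
40 [460.07961991 -95.63081381 165.97134225]
104 10 -97.59704350221583 246.5760518228798
43 1 -94.00559276441162 39.41209944027463
```

View pics/c4.png

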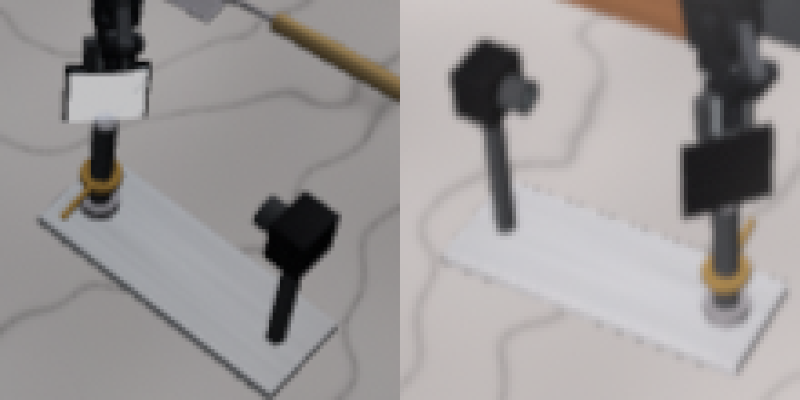

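The crops show the mirror held and turned, with the brass pointer at (75,207) in the left half. It measures about -97.6°, and the pivot-to-marker direction is -97.9°.

```bash
python3 -c "
from rig import *
print(finish_job())"
```

```text
the job is handed in; nothing more can be done
None
```

The job is handed in: all four chips are in the box and the pot stands upright. The arm is still gripping the mirror, with its line of sight within about 0.3° of the pot's marker, and I never touched the core, scraper or jar.

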